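# Sort the pots by stage of making

## Task

Sort the five small pots by stage: the two unfired grey-brown clay pots onto the wooden ware board, the two blue glazed pots onto the pale kiln shelf, and the terracotta bisque tumbler into the grey tray. Stand each one upright with its whole foot flat on its place, and leave a finger's width (at least 1 cm) of space between two pots that share a place. Set them down without dropping or throwing any, and do not disturb the white glaze jar or the turquoise mixing bowl.

Things in the scene. Friction and masses are not known exactly. Their poses are not given: they have to be found in the camera images.
- raw_cup: Unfired clay cup, matt grey-brown, the taller of the two clay pots: open, 55 mm high, 52 mm diameter and straight-sided from 14 mm above the foot to the rim, narrowing below to a 42 mm foot; wall 5 mm; about 100 g. Loose, standing upright; origin at the centre of its underside, z up; round, so its yaw does not matter.
- raw_bowl: Unfired clay bowl, matt grey-brown, the lower of the two clay pots: open, 38 mm high, 58 mm diameter and straight-sided from 14 mm above the foot to the rim, narrowing below to a 42 mm foot; wall 5 mm; about 90 g. Loose, standing upright; origin at the centre of its underside, z up; round, so its yaw does not matter.
- blue_cup: Blue glazed cup: open, 50 mm high, 54 mm diameter and straight-sided from 12 mm above the foot to the rim, narrowing below to a 42 mm foot; wall 4 mm; about 100 g. Loose, standing upright; origin at the centre of its underside, z up; round, so its yaw does not matter.
- blue_vase: Blue glazed bud vase with a narrow neck, 85 mm high: body 54 mm diameter and straight-sided from 12 to 50 mm above the foot, shoulder then narrows to a 20 mm neck at 78 mm and a 28 mm lip; foot 44 mm; about 130 g. Loose, standing upright; origin at the centre of its underside, z up; round, so its yaw does not matter.
- bisque_tumbler: Terracotta-orange bisque-fired tumbler: open, 70 mm high, 54 mm diameter and straight-sided from 10 mm above the foot to the rim, foot 48 mm; wall 4 mm; about 120 g. Loose, standing upright; origin at the centre of its underside, z up; round, so its yaw does not matter.
- ware_board: Ware board for the unfired pots: a flat brown wooden slab 150 x 180 mm, 18 mm thick, top 18 mm above the table. Fixed for the run, turned by up to 0.2 rad either way; origin under its centre at table level, x its short side, y its long side, z up.
- kiln_shelf: Kiln shelf for the glazed pots: a flat pale cream slab 150 x 180 mm, 20 mm thick, top 20 mm above the table. Fixed for the run, turned by up to 0.2 rad either way; origin under its centre at table level, x its short side, y its long side, z up.
- grey_tray: Grey plastic tray for the bisque tumbler: 150 x 180 mm outside, wall and floor 4 mm thick (inner floor 4 mm above the table), rim 20 mm above the table. Fixed for the run, turned by up to 0.2 rad either way; origin under its centre at table level, x its short side, y its long side, z up.
- glaze_jar: Bystander: white round glaze jar with a black cap, 60 mm diameter, 85 mm high, standing loose beyond the pots; origin at the centre of its underside, z up. To be left alone.
- mixing_bowl: Bystander: turquoise mixing bowl, 110 mm across the rim, 55 mm high, standing loose beyond the pots; origin at the centre of its underside, z up. To be left alone.

How it is judged (in metres and radians):
At the end, for the whole second after the job is handed in: Each pot upright (0.12 rad), at rest and released on its place, foot within 6 mm of its surface, centre within 55 mm (short side) and 70 mm (long side) of the middle of its board or shelf, 60 and 75 mm in the tray; centres of clay pots over 63 mm apart, of blue pots over 62 mm (x of raw_cup in the frame of ware_board between -0.055 and 0.055 m and y of raw_cup in the frame of ware_board between -0.07 and 0.07 m and z of raw_cup in the frame of ware_board between 0.012 and 0.024 m and angle between each of raw_cup, raw_bowl, blue_cup, blue_vase, bisque_tumbler's own z axis and vertical below 0.12 rad and linear speed of each of raw_cup, raw_bowl, blue_cup, blue_vase, bisque_tumbler below 0.02 m/s and angular speed of each of raw_cup, raw_bowl, blue_cup, blue_vase, bisque_tumbler below 0.3 rad/s and x of raw_bowl in the frame of ware_board between -0.055 and 0.055 m and y of raw_bowl in the frame of ware_board between -0.07 and 0.07 m and z of raw_bowl in the frame of ware_board between 0.012 and 0.024 m and x of blue_cup in the frame of kiln_shelf between -0.055 and 0.055 m and y of blue_cup in the frame of kiln_shelf between -0.07 and 0.07 m and z of blue_cup in the frame of kiln_shelf between 0.014 and 0.026 m and x of blue_vase in the frame of kiln_shelf between -0.055 and 0.055 m and y of blue_vase in the frame of kiln_shelf between -0.07 and 0.07 m and z of blue_vase in the frame of kiln_shelf between 0.014 and 0.026 m and x of bisque_tumbler in the frame of grey_tray between -0.06 and 0.06 m and y of bisque_tumbler in the frame of grey_tray between -0.075 and 0.075 m and z of bisque_tumbler in the frame of grey_tray between -0.002 and 0.01 m and horizontal distance between raw_cup and raw_bowl above 0.063 m and horizontal distance between blue_cup and blue_vase above 0.062 m); the robot touches nothing.
It fails at once if a pot is dropped or thrown (moves faster than 0.6 m/s with no finger touching it) ((linear speed of raw_cup above 0.6 m/s and contact force between raw_cup and the fingers below 0.01 N) or (linear speed of raw_bowl above 0.6 m/s and contact force between raw_bowl and the fingers below 0.01 N) or (linear speed of blue_cup above 0.6 m/s and contact force between blue_cup and the fingers below 0.01 N) or (linear speed of blue_vase above 0.6 m/s and contact force between blue_vase and the fingers below 0.01 N) or (linear speed of bisque_tumbler above 0.6 m/s and contact force between bisque_tumbler and the fingers below 0.01 N)).
It fails at once if the glaze jar or the mixing bowl is moved by more than 25 mm or tipped over (distance of any of glaze_jar, mixing_bowl from where it was at the start of the episode above 0.025 m or angle between any of glaze_jar, mixing_bowl's own z axis and vertical above 0.4 rad).
It also fails if it takes over 128 s, if anything falls off the work surface, if the arm or the gripper's body presses on something with over 40 N, if the wrist force passes 120 N, or if a joint passes its speed limit or range.

## Robot

A 6-joint arm with a two-finger parallel gripper is mounted at the origin on the work surface. World frame = base frame: x ahead of the robot, y to its left, z up, the work surface at z = 0. Lengths are in mm, angles in rad, forces in N, time in s.
With the tool pointing down it reaches from about 400 to 925 mm from the base axis. Payload 12.5 kg.
Tool frame: the origin (TCP) lies at the very end of the fingers, on their centre line; the grasp point (between the pads) lies 19 mm behind it; z points along the fingers, y is the line along which they close (so a half turn about z gives the same grasp; the last joint's range is limited). The gripper opens to 95 mm and grips with 3 to 60 N. Pads are 20 mm wide; open, the fingers measure 119 mm over their backs; the gripper's body (75 mm by 180 mm) begins 59 mm behind the grasp point.
Start: joints at [1.058, 0.491, 1.559, -0, 1.092, -0.106], TCP at [247.281, 574.02, 214.661] pointing down, gripper open.
Joint ranges: [-3.1, 3.1], [-0.84, 2.19], [0.05, 2.79], [-1.13, 4.28], [0.06, 2.93], [-2.69, 2.69]. Speed limits (rad/s): [2.22, 2.22, 2.79, 3.14, 3.14, 3.14].

## Interface

Orientations are given as [roll, pitch, yaw] about the fixed x, y, z axes, in that order (R = Rz(yaw) Ry(pitch) Rx(roll)).
In Python, from cell import state, imaging, env, spot_in, mark_of gives the robot as it stands. The module is installed in compiled form; this text tells all that it offers.
- The arm moves only by the tool step_arm, never from a script. Its argument "increments" is a list of rows, each an object with "slide": the shift along the tool's x, y, z in m, a list of three; "roll": the turn about the tool's z in rad. A call has 1 to 5 rows; each row is the pose to reach, as a shift and turn from the pose commanded when the call began, along the tool's axes at that moment; what a row does not reach only later rows make up. A row lasts 1/8 s, in which the tool goes at most 62.5 mm and 10.7 degrees, less where a joint would pass 70% of its speed; a pose out of reach is approached as far as the arm can. A call with a gripper value outside its range is refused whole. "fingers" is the opening, from 0 (shut) to 1 (fully open), set as the call begins (left out, the last holds). The fingers move at their own pace and stop on an object; the grip force is fixed at half the most. Time passes only in rows, so rows that repeat a pose let the fingers close. It gives the time, the measured TCP pose, the force, the opening and the grip force at its end, in the units of the state.
- state(): the state, without advancing time (a new reading comes with each control period).
- imaging.read_camera(name): name is "side" or "top"; returns a dict with "color" (480x640x3 uint8, red, green, blue), "z_map" (480x640 float32, mm along the optical axis (not along the pixel's ray), 0 where there is no reading), "intrinsics" (3x3 intrinsics, pixels), "camera_from_world" (4x4, takes a point from world to camera coordinates). Camera axes: x right, y up, looking along -z (the intrinsics and any distortion apply to the point x, -y, -z); pixel columns grow to the right and rows downward; lengths in mm; the calibration is good to about 2 mm. A picture is of the moment at which its call begins.
- env.job_done(): hands the job in; it is judged then, once.
Trained networks look in the newest picture that a camera, given by its name, has taken for a name from the list of things; names that differ only in an ending like _2 or _b are one class to them, and where a whole thing is asked for, a point or a joint stands for the part that bears it (a point fixed in the world has none). Each returns a list of dicts, best first, with "confidence" (0 to 1); they miss things now and then, are a little off and sometimes report something else, mostly with a low value. They report only what shows in the picture. A call takes as long as a camera call.
- spot_in(camera, target): "bbox" ([left, top, right, bottom] in pixels, round what is visible of it).
- mark_of(camera, target): "uv" ([column, row] in pixels: a listed point, or the origin of a listed thing).
The state is a dict: "t": time; "joints": joint angles; "qvel": joint speeds; "tau": joint torques, N m; "eef_pos": TCP position; "tcp_rot": TCP orientation; "ft_force": force on the tool from outside, world axes, zero at the start; "moment": the same for the moment, N m; "opening": opening from 0.0 (shut) to 1.0 (fully open); "grip_force": force on a finger pad.
Only numpy, scipy, OpenCV 4.12 (cv2) and the standard library are available. Lean on these libraries where they do the work, as an engineer would, in place of code of your own. Each camera call takes 0.05 s, during which the arm holds its last target. There are 200 camera calls.

## Working session

There is one attempt and no reset: what is moved stays moved. The work goes in short steps, Python scripts to look and compute and a tool call to move; the robot and the scene stay as the last step left them, time stands still between calls to the robot, and variables do not carry over. Pictures are saved under pics/ and viewed, at most 14 in all, crops included, and the job is handed in when it is done.

Besides the shell and the picture viewer there is one more tool, called by a JSON object that holds its "api" and its "payload", one argument or row to a line. step_arm: Moves the arm, as the interface text tells. Its arguments: {"type":"object","properties":{"increments":{"type":"array"},"fingers":{"type":"number"}},"required":["increments"]}

```bash
mkdir -p pics; cat > h.py <<'E'
import numpy as np, cv2
from cell import state, imaging, env, spot_in, mark_of
def cam(n):
    d=imaging.read_camera(n); d['T']=np.linalg.inv(d['camera_from_world']); return d
def cloud(d):
    z=d['z_map'].astype(float); K=d['intrinsics']; v,u=np.mgrid[:480,:640]
    p=np.stack([(u-K[0,2])/K[0,0]*z,-(v-K[1,2])/K[1,1]*z,-z,np.ones_like(z)],-1)
    w=(p@d['T'].T)[...,:3]; w[z==0]=np.nan; return w
E
python3 - <<'E'
from h import *
s=state(); print(s)
a=cam('top'); b=cam('side')
cv2.imwrite('pics/top.png',a['color'][...,::-1]); cv2.imwrite('pics/side.png',b['color'][...,::-1])
np.savez('top.npz',c=a['color'],w=cloud(a)); np.savez('side.npz',c=b['color'],w=cloud(b))
for n in "raw_cup raw_bowl blue_cup blue_vase bisque_tumbler ware_board kiln_shelf grey_tray glaze_jar mixing_bowl".split():
    print(n,[(np.round(x['bbox']),round(x['confidence'],2)) for x in spot_in('top',n)[:2]])
E
```

```text
{'t': 0.0, 'joints': array([ 1.05842690e+00,  4.91571597e-01,  1.55948221e+00, -6.13929494e-06,
        1.09168901e+00, -1.05609437e-01]), 'qvel': array([-8.10315714e-05, -7.22654691e-05, -1.07711330e-03, -1.17054862e-03,
        7.21583222e-04,  2.88580936e-03]), 'tau': array([ 7.41007341e-06, -6.12638211e+01, -2.58161849e+01,  6.91620377e-02,
        4.84308426e-02, -6.50212428e-05]), 'eef_pos': array([247.13141541, 573.78522999, 214.04298757]), 'tcp_rot': array([-3.14044832e+00, -1.15828833e-04,  2.73483543e+00]), 'ft_force': array([-0.22146344,  0.58486578,  0.79142674]), 'moment': array([0.02625693, 0.0139028 , 0.03297572]), 'grip_force': 0.0, 'opening': 0.9967029430183302}
raw_cup [(array([395., 289., 421., 309.]), 0.95)]
raw_bowl [(array([353., 300., 383., 325.]), 0.59)]
blue_cup [(array([308., 288., 331., 313.]), 0.93)]
blue_vase [(array([269., 288., 299., 313.]), 0.77)]
bisque_tumbler [(array([223., 291., 252., 315.]), 0.95)]
ware_board [(array([271., 188., 356., 265.]), 0.79)]
kiln_shelf [(array([123., 237., 210., 311.]), 0.77)]
grey_tray [(array([442., 239., 537., 316.]), 0.56)]
glaze_jar [(array([222., 181., 252., 215.]), 0.65)]
mixing_bowl [(array([391., 157., 439., 207.]), 0.95)]
```

View pics/top.png

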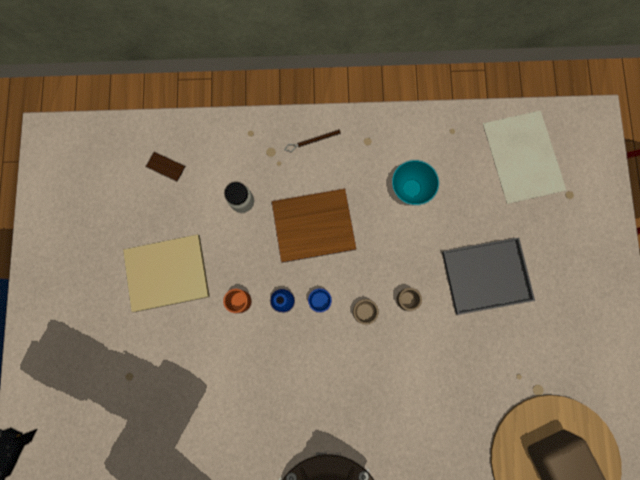

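View pics/side.png

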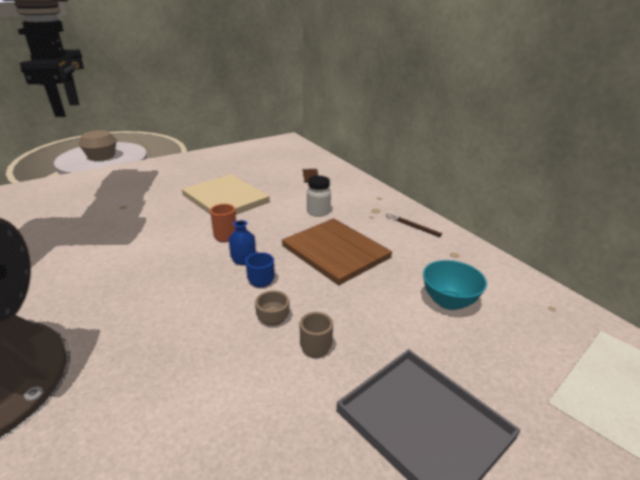

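```bash
python3 - <<'E'
from h import *
d=np.load('top.npz'); w=d['w']; c=d['c']
B=dict(raw_cup=(395,289,421,309,55),raw_bowl=(353,300,383,325,38),blue_cup=(308,288,331,313,50),blue_vase=(269,288,299,313,85),bisque_tumbler=(223,291,252,315,70),glaze_jar=(222,181,252,215,85),mixing_bowl=(391,157,439,207,55))
for n,(l,t,r,b,h) in B.items():
    p=w[t-4:b+5,l-4:r+5].reshape(-1,3); p=p[p[:,2]>12]
    q=p[p[:,2]>h-10] 
    print(n,'topz',np.round(np.percentile(p[:,2],98)),len(q),cv2.minEnclosingCircle(q[:,:2].astype(np.float32)), np.round(np.median(q[:,:2],0)))
for n,(l,t,r,b,lo,hi) in dict(ware=(271,188,356,265,10,24),kiln=(123,237,210,311,12,26),tray=(442,239,537,316,10,26)).items():
    p=w[t-6:b+7,l-6:r+7].reshape(-1,3); p=p[(p[:,2]>lo)&(p[:,2]<hi)]
    print(n,np.median(p[:,2]),cv2.minAreaRect(p[:,:2].astype(np.float32)))
E
```

```text
raw_cup topz 58.0 171 ((457.6364440917969, -193.5033416748047), 26.025087356567383) [ 459. -195.]
raw_bowl topz 41.0 178 ((432.63348388671875, -95.17919158935547), 28.757854461669922) [433. -97.]
blue_cup topz 53.0 129 ((460.162353515625, 7.622824192047119), 26.667236328125) [462.   9.]
blue_vase topz 88.0 127 ((462.1021728515625, 93.05589294433594), 13.609206199645996) [462.  92.]
bisque_tumbler topz 73.0 165 ((463.34967041015625, 193.11361694335938), 26.875715255737305) [463. 195.]
glaze_jar topz 89.0 436 ((704.5228271484375, 191.02447509765625), 26.590770721435547) [703. 191.]
mixing_bowl topz 57.0 399 ((725.1578369140625, -219.94493103027344), 54.5950927734375) [ 743. -230.]
ware 18.19696539807046 ((639.6480712890625, 19.25330352783203), (151.4939727783203, 180.319580078125), 8.514374732971191)
kiln 20.253619144219556 ((534.6251220703125, 368.10809326171875), (150.68377685546875, 181.2047119140625), 9.954744338989258)
tray 19.10571862172685 ((508.2976379394531, -383.64385986328125), (150.1332550048828, 183.05374145507812), 8.9183349609375)
```

Top view: front row, left to right, is tumbler (237,300), vase (283,300), blue cup (319,300), raw bowl (364,312) and raw cup (408,298). The shelf is at (166,273), the board at (313,226) and the tray at (487,276). The side view confirms all pots are upright. I'll use yaw π/2, which closes the fingers along world x, and start with the tumbler.

{"api": "step_arm", "payload": {
  "increments": [
    {"slide": [-0.048,-0.037,0],"roll": 0.18},
    {"slide": [-0.097,-0.074,0],"roll": 0.36},
    {"slide": [-0.146,-0.11,0],"roll": 0.54},
    {"slide": [-0.194,-0.147,0],"roll": 0.72},
    {"slide": [-0.243,-0.184,0],"roll": 0.9}
  ],
  "fingers": 1
}}

```text
t: 1.23
eef_pos: [398.4, 307.2, 214.9]
tcp_rot: [3.141, -0.0, 1.829]
ft_force: [0.5, -0.2, -0.4]
opening: 1.002
grip_force: 0.0
```

{"api": "step_arm", "payload": {
  "increments": [
    {"slide": [-0.045,0.011,0.03],"roll": 0.13},
    {"slide": [-0.09,0.022,0.06],"roll": 0.264},
    {"slide": [-0.127,0.033,0.1],"roll": 0.264},
    {"slide": [-0.127,0.033,0.115],"roll": 0.264},
    {"slide": [-0.127,0.033,0.115],"roll": 0.264}
  ]
}}

```text
t: 1.85
eef_pos: [462.2, 195.0, 99.1]
tcp_rot: [-3.14, 0.0, 1.57]
ft_force: [0.1, 0.6, 0.4]
opening: 0.999
grip_force: 0.0
```

{"api": "step_arm", "payload": {
  "increments": [
    {"slide": [-0.002,0.001,0.03]},
    {"slide": [-0.002,0.001,0.06]},
    {"slide": [-0.002,0.001,0.073]},
    {"slide": [-0.002,0.001,0.073]}
  ]
}}

```text
invalid input at $.increments[0]: expected keys slide, roll
```

{"api": "step_arm", "payload": {
  "increments": [
    {"slide": [0,0,0]},
    {"slide": [0,0,0]},
    {"slide": [0,0,0]},
    {"slide": [0,0,0]},
    {"slide": [0,0,0]}
  ],
  "fingers": 0
}}

```text
invalid input at $.increments[0]: expected keys slide, roll
```

{"api": "step_arm", "payload": {
  "increments": [
    {"slide": [-0.002,0.001,0.03],"roll": 0},
    {"slide": [-0.002,0.001,0.06],"roll": 0},
    {"slide": [-0.002,0.001,0.073],"roll": 0},
    {"slide": [-0.002,0.001,0.073],"roll": 0}
  ]
}}

```text
t: 2.35
eef_pos: [463.5, 193.5, 27.0]
tcp_rot: [-3.141, -0.0, 1.572]
ft_force: [-0.1, 0.3, 0.2]
opening: 1.0
grip_force: 0.0
```

{"api": "step_arm", "payload": {
  "increments": [
    {"slide": [0,0,0],"roll": 0},
    {"slide": [0,0,0],"roll": 0},
    {"slide": [0,0,0],"roll": 0},
    {"slide": [0,0,0],"roll": 0},
    {"slide": [0,0,0],"roll": 0}
  ],
  "fingers": 0
}}

```text
t: 2.98
eef_pos: [463.8, 192.9, 26.7]
tcp_rot: [3.141, -0.0, 1.571]
ft_force: [-0.7, -0.1, 2.1]
opening: 0.55
grip_force: 30.0
```

{"api": "step_arm", "payload": {
  "increments": [
    {"slide": [0,0,-0.015],"roll": 0},
    {"slide": [0,0,-0.04],"roll": 0},
    {"slide": [0,0,-0.08],"roll": 0},
    {"slide": [0,0,-0.11],"roll": 0},
    {"slide": [-0.02,0,-0.12],"roll": 0}
  ]
}}

```text
t: 3.6
eef_pos: [464.1, 173.5, 149.3]
tcp_rot: [3.138, -0.001, 1.572]
ft_force: [-0.1, -0.4, -1.4]
opening: 0.554
grip_force: 30.0
```

{"api": "step_arm", "payload": {
  "increments": [
    {"slide": [-0.05,0.004,0],"roll": 0},
    {"slide": [-0.11,0.008,0],"roll": 0},
    {"slide": [-0.17,0.012,0],"roll": 0},
    {"slide": [-0.23,0.016,0],"roll": 0},
    {"slide": [-0.29,0.02,0],"roll": 0}
  ]
}}

```text
t: 4.22
eef_pos: [483.4, -119.1, 147.6]
tcp_rot: [3.141, 0.0, 1.571]
ft_force: [2.1, -0.2, -0.6]
opening: 0.554
grip_force: 30.0
```

{"api": "step_arm", "payload": {
  "increments": [
    {"slide": [-0.06,0.005,0],"roll": 0},
    {"slide": [-0.12,0.01,0],"roll": 0},
    {"slide": [-0.18,0.015,0],"roll": 0},
    {"slide": [-0.235,0.02,0],"roll": 0},
    {"slide": [-0.265,0.024,0],"roll": 0}
  ]
}}

```text
t: 4.85
eef_pos: [507.2, -384.7, 147.4]
tcp_rot: [3.141, 0.0, 1.569]
ft_force: [0.0, 0.2, -0.9]
opening: 0.555
grip_force: 30.0
```

{"api": "step_arm", "payload": {
  "increments": [
    {"slide": [0,0,0.04],"roll": 0},
    {"slide": [0,0,0.08],"roll": 0},
    {"slide": [0,0,0.105],"roll": 0},
    {"slide": [0,0,0.112],"roll": 0},
    {"slide": [0,0,0.115],"roll": 0}
  ]
}}

```text
t: 5.48
eef_pos: [507.9, -382.3, 32.4]
tcp_rot: [3.141, 0.0, 1.571]
ft_force: [0.4, -0.5, 0.2]
opening: 0.553
grip_force: 30.0
```

{"api": "step_arm", "payload": {
  "increments": [
    {"slide": [0,0,0.001],"roll": 0},
    {"slide": [0,0,0.001],"roll": 0}
  ]
}}

```text
t: 5.72
eef_pos: [507.9, -382.3, 31.5]
tcp_rot: [3.141, 0.001, 1.571]
ft_force: [-0.1, 0.2, -1.9]
opening: 0.554
grip_force: 30.0
```

{"api": "step_arm", "payload": {
  "increments": [
    {"slide": [0,0,0.0005],"roll": 0},
    {"slide": [0,0,0.0005],"roll": 0},
    {"slide": [0,0,0.0005],"roll": 0},
    {"slide": [0,0,0.0005],"roll": 0},
    {"slide": [0,0,0.0005],"roll": 0}
  ],
  "fingers": 1
}}

```text
t: 6.35
eef_pos: [507.7, -382.1, 30.1]
tcp_rot: [3.142, -0.0, 1.571]
ft_force: [-0.5, 0.7, -0.2]
opening: 0.985
grip_force: 0.0
```

{"api": "step_arm", "payload": {
  "increments": [
    {"slide": [0,0,0],"roll": 0},
    {"slide": [0,0,-0.02],"roll": 0},
    {"slide": [0,0,-0.06],"roll": 0},
    {"slide": [0,0,-0.09],"roll": 0},
    {"slide": [0,0,-0.09],"roll": 0}
  ]
}}

```text
t: 6.98
eef_pos: [508.4, -382.7, 122.3]
tcp_rot: [3.139, 0.003, 1.571]
ft_force: [-0.4, 0.7, -0.6]
opening: 0.997
grip_force: 0.0
```

{"api": "step_arm", "payload": {
  "increments": [
    {"slide": [0.05,-0.013,0],"roll": 0},
    {"slide": [0.105,-0.028,0],"roll": 0},
    {"slide": [0.16,-0.042,0.01],"roll": 0},
    {"slide": [0.189,-0.05,0.02],"roll": 0},
    {"slide": [0.189,-0.05,0.02],"roll": 0}
  ]
}}

```text
t: 7.6
eef_pos: [456.6, -191.2, 99.0]
tcp_rot: [-3.139, -0.002, 1.573]
ft_force: [1.3, -0.9, -0.4]
opening: 1.004
grip_force: 0.0
```

{"api": "step_arm", "payload": {
  "increments": [
    {"slide": [-0.002,0.001,0.035],"roll": 0},
    {"slide": [-0.002,0.001,0.07],"roll": 0},
    {"slide": [-0.002,0.001,0.084],"roll": 0},
    {"slide": [-0.002,0.001,0.084],"roll": 0}
  ]
}}

```text
t: 8.1
eef_pos: [458.5, -195.5, 15.5]
tcp_rot: [-3.14, -0.001, 1.57]
ft_force: [-0.6, -1.1, 0.5]
opening: 0.995
grip_force: 0.0
```

{"api": "step_arm", "payload": {
  "increments": [
    {"slide": [0,0,0],"roll": 0},
    {"slide": [0,0,0],"roll": 0},
    {"slide": [0,0,0],"roll": 0},
    {"slide": [0,0,0],"roll": 0},
    {"slide": [0,0,0],"roll": 0}
  ],
  "fingers": 0
}}

```text
t: 8.72
eef_pos: [458.7, -195.1, 16.3]
tcp_rot: [3.141, 0.0, 1.571]
ft_force: [-1.0, 0.2, 4.0]
opening: 0.553
grip_force: 30.0
```

{"api": "step_arm", "payload": {
  "increments": [
    {"slide": [0,0,-0.015],"roll": 0},
    {"slide": [0,0,-0.045],"roll": 0},
    {"slide": [0,0,-0.085],"roll": 0},
    {"slide": [0.015,0.015,-0.11],"roll": 0},
    {"slide": [0.045,0.045,-0.12],"roll": 0}
  ]
}}

```text
t: 9.35
eef_pos: [504.1, -150.4, 138.8]
tcp_rot: [3.139, 0.001, 1.569]
ft_force: [0.2, -1.0, -0.6]
opening: 0.552
grip_force: 30.0
```

{"api": "step_arm", "payload": {
  "increments": [
    {"slide": [0.04,0.042,0],"roll": 0},
    {"slide": [0.08,0.085,0],"roll": 0},
    {"slide": [0.115,0.12,0],"roll": 0},
    {"slide": [0.132,0.141,0],"roll": 0},
    {"slide": [0.132,0.141,0],"roll": 0}
  ]
}}

```text
t: 9.98
eef_pos: [645.2, -16.7, 136.6]
tcp_rot: [3.141, -0.0, 1.573]
ft_force: [-0.4, -0.1, 0.0]
opening: 0.55
grip_force: 30.0
```

{"api": "step_arm", "payload": {
  "increments": [
    {"slide": [-0.002,0,0.04],"roll": 0},
    {"slide": [-0.002,0,0.075],"roll": 0},
    {"slide": [-0.002,0,0.095],"roll": 0},
    {"slide": [-0.002,0,0.101],"roll": 0},
    {"slide": [-0.002,0,0.1015],"roll": 0}
  ]
}}

```text
t: 10.6
eef_pos: [644.9, -20.3, 35.3]
tcp_rot: [3.141, 0.0, 1.571]
ft_force: [0.3, -0.5, -1.3]
opening: 0.552
grip_force: 30.0
```

{"api": "step_arm", "payload": {
  "increments": [
    {"slide": [0,0,0.0005],"roll": 0},
    {"slide": [0,0,0.0005],"roll": 0}
  ]
}}

```text
t: 10.85
eef_pos: [645.0, -20.1, 35.0]
tcp_rot: [3.14, 0.0, 1.571]
ft_force: [0.3, 0.1, -0.1]
opening: 0.549
grip_force: 30.0
```

{"api": "step_arm", "payload": {
  "increments": [
    {"slide": [0,0,0.0007],"roll": 0},
    {"slide": [0,0,0.0007],"roll": 0}
  ]
}}

```text
t: 11.1
eef_pos: [644.9, -20.1, 34.3]
tcp_rot: [3.141, 0.0, 1.571]
ft_force: [-1.8, 0.0, 4.5]
opening: 0.552
grip_force: 30.0
```

{"api": "step_arm", "payload": {
  "increments": [
    {"slide": [0,0,0],"roll": 0},
    {"slide": [0,0,0],"roll": 0},
    {"slide": [0,0,0],"roll": 0},
    {"slide": [0,0,0],"roll": 0},
    {"slide": [0,0,0],"roll": 0}
  ],
  "fingers": 1
}}

```text
t: 11.72
eef_pos: [644.6, -20.1, 33.4]
tcp_rot: [-3.142, -0.0, 1.571]
ft_force: [-0.2, -0.0, -0.3]
opening: 0.989
grip_force: 0.0
```

{"api": "step_arm", "payload": {
  "increments": [
    {"slide": [0,0,0],"roll": 0},
    {"slide": [0,0,-0.02],"roll": 0},
    {"slide": [0,0,-0.06],"roll": 0},
    {"slide": [0,-0.03,-0.09],"roll": 0},
    {"slide": [-0.02,-0.07,-0.09],"roll": 0}
  ]
}}

```text
t: 12.35
eef_pos: [575.3, -39.7, 126.9]
tcp_rot: [3.136, 0.001, 1.572]
ft_force: [0.0, -0.3, 0.2]
opening: 1.002
grip_force: 0.0
```

{"api": "step_arm", "payload": {
  "increments": [
    {"slide": [-0.02,-0.05,0],"roll": 0},
    {"slide": [-0.04,-0.1,0.01],"roll": 0},
    {"slide": [-0.055,-0.138,0.025],"roll": 0},
    {"slide": [-0.055,-0.142,0.03],"roll": 0},
    {"slide": [-0.055,-0.142,0.03],"roll": 0}
  ]
}}

```text
t: 12.98
eef_pos: [433.5, -95.3, 94.2]
tcp_rot: [3.14, 0.0, 1.57]
ft_force: [0.2, 0.0, 0.0]
opening: 0.997
grip_force: 0.0
```

Descend to a TCP height of 8 mm.

{"api": "step_arm", "payload": {
  "increments": [
    {"slide": [0,0,0.035],"roll": 0},
    {"slide": [0,0,0.065],"roll": 0},
    {"slide": [0,0,0.081],"roll": 0},
    {"slide": [0,0,0.086],"roll": 0},
    {"slide": [0,0,0.086],"roll": 0}
  ]
}}

```text
t: 13.6
eef_pos: [433.4, -95.0, 7.7]
tcp_rot: [3.141, 0.0, 1.571]
ft_force: [0.4, 0.3, -0.1]
opening: 1.001
grip_force: 0.0
```

{"api": "step_arm", "payload": {
  "increments": [
    {"slide": [0,0,0],"roll": 0},
    {"slide": [0,0,0],"roll": 0},
    {"slide": [0,0,0],"roll": 0},
    {"slide": [0,0,0],"roll": 0},
    {"slide": [0,0,0],"roll": 0}
  ],
  "fingers": 0
}}

```text
t: 14.22
eef_pos: [432.8, -95.1, 7.5]
tcp_rot: [3.141, 0.0, 1.571]
ft_force: [0.2, 0.1, 3.1]
opening: 0.603
grip_force: 30.0
```

{"api": "step_arm", "payload": {
  "increments": [
    {"slide": [0,0,-0.015],"roll": 0},
    {"slide": [0,0,-0.045],"roll": 0},
    {"slide": [0,0,-0.085],"roll": 0},
    {"slide": [0.012,0.016,-0.11],"roll": 0},
    {"slide": [0.036,0.048,-0.12],"roll": 0}
  ]
}}

```text
t: 14.85
eef_pos: [481.0, -59.2, 129.1]
tcp_rot: [3.14, 0.0, 1.569]
ft_force: [0.4, -0.2, -1.3]
opening: 0.605
grip_force: 30.0
```

{"api": "step_arm", "payload": {
  "increments": [
    {"slide": [0.034,0.045,0],"roll": 0},
    {"slide": [0.068,0.09,0],"roll": 0},
    {"slide": [0.1,0.13,0],"roll": 0},
    {"slide": [0.116,0.152,0],"roll": 0},
    {"slide": [0.116,0.152,0],"roll": 0}
  ]
}}

```text
t: 15.48
eef_pos: [633.2, 58.0, 126.6]
tcp_rot: [-3.141, -0.0, 1.572]
ft_force: [-0.3, 0.6, -1.5]
opening: 0.603
grip_force: 30.0
```

{"api": "step_arm", "payload": {
  "increments": [
    {"slide": [0,0,0.04],"roll": 0},
    {"slide": [0,0,0.075],"roll": 0},
    {"slide": [0,0,0.095],"roll": 0},
    {"slide": [0,0,0.101],"roll": 0},
    {"slide": [0,0,0.101],"roll": 0}
  ]
}}

```text
t: 16.1
eef_pos: [632.3, 56.5, 26.9]
tcp_rot: [-3.141, -0.0, 1.57]
ft_force: [-0.6, -0.3, -0.5]
opening: 0.603
grip_force: 30.0
```

{"api": "step_arm", "payload": {
  "increments": [
    {"slide": [0,0,0.0005],"roll": 0},
    {"slide": [0,0,0.001],"roll": 0},
    {"slide": [0,0,0.0015],"roll": 0},
    {"slide": [0,0,0.0015],"roll": 0}
  ]
}}

```text
t: 16.6
eef_pos: [632.8, 56.9, 25.5]
tcp_rot: [3.141, 0.0, 1.571]
ft_force: [-2.1, -0.5, 6.1]
opening: 0.601
grip_force: 30.0
```

{"api": "step_arm", "payload": {
  "increments": [
    {"slide": [0,0,0],"roll": 0},
    {"slide": [0,0,0],"roll": 0},
    {"slide": [0,0,0],"roll": 0},
    {"slide": [0,0,0],"roll": 0},
    {"slide": [0,0,0],"roll": 0}
  ],
  "fingers": 1
}}

```text
t: 17.23
eef_pos: [632.6, 56.9, 24.9]
tcp_rot: [-3.142, -0.0, 1.571]
ft_force: [0.0, -0.2, -0.6]
opening: 0.991
grip_force: 0.0
```

{"api": "step_arm", "payload": {
  "increments": [
    {"slide": [0,0,0],"roll": 0},
    {"slide": [0,0,-0.02],"roll": 0},
    {"slide": [0,0,-0.06],"roll": 0},
    {"slide": [0,-0.02,-0.1],"roll": 0},
    {"slide": [-0.01,-0.06,-0.11],"roll": 0}
  ]
}}

```text
t: 17.85
eef_pos: [573.7, 47.1, 138.5]
tcp_rot: [3.136, 0.0, 1.571]
ft_force: [-0.1, -0.3, 0.0]
opening: 1.001
grip_force: 0.0
```

{"api": "step_arm", "payload": {
  "increments": [
    {"slide": [-0.018,-0.05,0],"roll": 0},
    {"slide": [-0.036,-0.1,0.015],"roll": 0},
    {"slide": [-0.039,-0.113,0.035],"roll": 0},
    {"slide": [-0.039,-0.113,0.035],"roll": 0},
    {"slide": [-0.039,-0.113,0.035],"roll": 0}
  ]
}}

```text
t: 18.48
eef_pos: [461.0, 7.9, 101.0]
tcp_rot: [3.14, 0.0, 1.571]
ft_force: [0.7, 1.0, -0.6]
opening: 0.997
grip_force: 0.0
```

{"api": "step_arm", "payload": {
  "increments": [
    {"slide": [0,0,0.035],"roll": 0},
    {"slide": [0,0,0.065],"roll": 0},
    {"slide": [0,0,0.08],"roll": 0},
    {"slide": [0,0,0.085],"roll": 0},
    {"slide": [0,0,0.085],"roll": 0}
  ]
}}

```text
t: 19.1
eef_pos: [460.3, 8.0, 15.3]
tcp_rot: [3.141, 0.0, 1.571]
ft_force: [0.2, 1.2, -0.6]
opening: 0.999
grip_force: 0.0
```

{"api": "step_arm", "payload": {
  "increments": [
    {"slide": [0,0,0],"roll": 0},
    {"slide": [0,0,0],"roll": 0},
    {"slide": [0,0,0],"roll": 0},
    {"slide": [0,0,0],"roll": 0},
    {"slide": [0,0,0],"roll": 0}
  ],
  "fingers": 0
}}

```text
t: 19.73
eef_pos: [459.8, 7.9, 15.0]
tcp_rot: [3.141, -0.0, 1.571]
ft_force: [0.3, 0.0, 2.0]
opening: 0.572
grip_force: 30.0
```

{"api": "step_arm", "payload": {
  "increments": [
    {"slide": [0,0,-0.015],"roll": 0},
    {"slide": [0,0,-0.045],"roll": 0},
    {"slide": [0,0,-0.085],"roll": 0},
    {"slide": [0,0,-0.12],"roll": 0},
    {"slide": [0.02,0.005,-0.13],"roll": 0}
  ]
}}

```text
t: 20.35
eef_pos: [465.1, 27.5, 146.9]
tcp_rot: [3.139, 0.0, 1.569]
ft_force: [0.1, -1.0, -1.9]
opening: 0.572
grip_force: 30.0
```

{"api": "step_arm", "payload": {
  "increments": [
    {"slide": [0.045,0.011,0],"roll": 0},
    {"slide": [0.1,0.025,0],"roll": 0},
    {"slide": [0.155,0.039,0],"roll": 0},
    {"slide": [0.21,0.053,0],"roll": 0},
    {"slide": [0.265,0.067,0],"roll": 0}
  ]
}}

```text
t: 20.98
eef_pos: [531.6, 294.8, 144.7]
tcp_rot: [-3.141, 0.0, 1.571]
ft_force: [1.0, -0.7, -2.0]
opening: 0.569
grip_force: 30.0
```

{"api": "step_arm", "payload": {
  "increments": [
    {"slide": [0.03,0.007,0],"roll": 0},
    {"slide": [0.038,0.009,0.015],"roll": 0},
    {"slide": [0.038,0.009,0.055],"roll": 0},
    {"slide": [0.038,0.009,0.09],"roll": 0},
    {"slide": [0.038,0.009,0.105],"roll": 0}
  ]
}}

```text
t: 21.6
eef_pos: [539.5, 329.5, 37.4]
tcp_rot: [-3.138, 0.002, 1.57]
ft_force: [0.6, -0.0, 0.0]
opening: 0.57
grip_force: 30.0
```

{"api": "step_arm", "payload": {
  "increments": [
    {"slide": [0,0,0.003],"roll": 0},
    {"slide": [0,0,0.004],"roll": 0},
    {"slide": [0,0,0.005],"roll": 0},
    {"slide": [0,0,0.0055],"roll": 0},
    {"slide": [0,0,0.0055],"roll": 0}
  ]
}}

```text
t: 22.22
eef_pos: [540.9, 331.1, 35.1]
tcp_rot: [3.141, -0.0, 1.571]
ft_force: [-0.5, 0.3, 2.3]
opening: 0.573
grip_force: 30.0
```

{"api": "step_arm", "payload": {
  "increments": [
    {"slide": [0,0,0],"roll": 0},
    {"slide": [0,0,0],"roll": 0},
    {"slide": [0,0,0],"roll": 0},
    {"slide": [0,0,0],"roll": 0},
    {"slide": [0,0,0],"roll": 0}
  ],
  "fingers": 1
}}

```text
t: 22.85
eef_pos: [540.6, 330.9, 34.4]
tcp_rot: [-3.142, -0.0, 1.571]
ft_force: [0.0, 0.5, -0.6]
opening: 0.992
grip_force: 0.0
```

{"api": "step_arm", "payload": {
  "increments": [
    {"slide": [0,0,0],"roll": 0},
    {"slide": [0,0,-0.02],"roll": 0},
    {"slide": [0,0,-0.06],"roll": 0},
    {"slide": [-0.01,-0.003,-0.1],"roll": 0},
    {"slide": [-0.05,-0.015,-0.11],"roll": 0}
  ]
}}

```text
t: 23.48
eef_pos: [526.6, 281.8, 146.9]
tcp_rot: [3.137, -0.002, 1.573]
ft_force: [0.7, -0.7, 0.9]
opening: 1.0
grip_force: 0.0
```

{"api": "step_arm", "payload": {
  "increments": [
    {"slide": [-0.05,-0.017,0],"roll": 0},
    {"slide": [-0.1,-0.034,0],"roll": 0},
    {"slide": [-0.15,-0.051,0],"roll": 0},
    {"slide": [-0.188,-0.063,0],"roll": 0},
    {"slide": [-0.188,-0.064,0.02],"roll": 0}
  ]
}}

```text
t: 24.1
eef_pos: [461.7, 91.0, 125.4]
tcp_rot: [3.139, -0.0, 1.568]
ft_force: [0.8, 0.4, -0.5]
opening: 1.002
grip_force: 0.0
```

{"api": "step_arm", "payload": {
  "increments": [
    {"slide": [0.001,0,0.035],"roll": 0},
    {"slide": [0.001,0,0.07],"roll": 0},
    {"slide": [0.001,0,0.097],"roll": 0},
    {"slide": [0.001,0,0.107],"roll": 0},
    {"slide": [0.001,0,0.107],"roll": 0}
  ]
}}

```text
t: 24.72
eef_pos: [461.6, 93.9, 17.4]
tcp_rot: [-3.141, -0.0, 1.571]
ft_force: [0.9, -0.3, 1.0]
opening: 0.998
grip_force: 0.0
```

{"api": "step_arm", "payload": {
  "increments": [
    {"slide": [0,0,0],"roll": 0},
    {"slide": [0,0,0],"roll": 0},
    {"slide": [0,0,0],"roll": 0},
    {"slide": [0,0,0],"roll": 0},
    {"slide": [0,0,0],"roll": 0}
  ],
  "fingers": 0
}}

```text
t: 25.35
eef_pos: [461.9, 93.9, 17.6]
tcp_rot: [3.141, -0.0, 1.571]
ft_force: [0.4, 0.8, 2.0]
opening: 0.56
grip_force: 30.0
```

{"api": "step_arm", "payload": {
  "increments": [
    {"slide": [0,0,-0.015],"roll": 0},
    {"slide": [0,0,-0.045],"roll": 0},
    {"slide": [0,0,-0.085],"roll": 0},
    {"slide": [0,0,-0.12],"roll": 0},
    {"slide": [0.02,0.005,-0.13],"roll": 0}
  ]
}}

```text
t: 25.98
eef_pos: [467.0, 113.6, 149.4]
tcp_rot: [3.139, -0.0, 1.569]
ft_force: [0.9, -0.6, -1.9]
opening: 0.562
grip_force: 30.0
```

{"api": "step_arm", "payload": {
  "increments": [
    {"slide": [0.045,0.009,0],"roll": 0},
    {"slide": [0.1,0.021,0],"roll": 0},
    {"slide": [0.155,0.032,0],"roll": 0},
    {"slide": [0.21,0.044,0],"roll": 0},
    {"slide": [0.26,0.054,0],"roll": 0}
  ]
}}

```text
t: 26.6
eef_pos: [520.5, 375.8, 147.0]
tcp_rot: [-3.141, 0.0, 1.571]
ft_force: [1.1, -0.4, -1.8]
opening: 0.559
grip_force: 30.0
```

{"api": "step_arm", "payload": {
  "increments": [
    {"slide": [0.025,0.006,0],"roll": 0},
    {"slide": [0.032,0.007,0.015],"roll": 0},
    {"slide": [0.032,0.007,0.055],"roll": 0},
    {"slide": [0.032,0.007,0.09],"roll": 0},
    {"slide": [0.032,0.007,0.105],"roll": 0}
  ]
}}

```text
t: 27.22
eef_pos: [526.6, 404.3, 39.7]
tcp_rot: [-3.138, 0.002, 1.57]
ft_force: [0.2, 0.1, -0.6]
opening: 0.557
grip_force: 30.0
```

{"api": "step_arm", "payload": {
  "increments": [
    {"slide": [0,0,0.003],"roll": 0},
    {"slide": [0,0,0.004],"roll": 0},
    {"slide": [0,0,0.005],"roll": 0},
    {"slide": [0,0,0.0055],"roll": 0},
    {"slide": [0,0,0.0055],"roll": 0}
  ]
}}

```text
t: 27.85
eef_pos: [527.9, 406.1, 37.6]
tcp_rot: [3.141, -0.001, 1.571]
ft_force: [-0.5, -0.6, 2.5]
opening: 0.562
grip_force: 30.0
```

Contact, so I'll release, rise and check.

{"api": "step_arm", "payload": {
  "increments": [
    {"slide": [0,0,0],"roll": 0},
    {"slide": [0,0,0],"roll": 0},
    {"slide": [0,0,0],"roll": 0},
    {"slide": [0,0,0],"roll": 0},
    {"slide": [0,0,0],"roll": 0}
  ],
  "fingers": 1
}}

```text
t: 28.48
eef_pos: [527.6, 405.9, 36.9]
tcp_rot: [3.142, -0.0, 1.571]
ft_force: [0.7, -0.2, 0.8]
opening: 0.987
grip_force: 0.0
```

{"api": "step_arm", "payload": {
  "increments": [
    {"slide": [0,0,-0.01],"roll": 0},
    {"slide": [0,0,-0.04],"roll": 0},
    {"slide": [0,0,-0.09],"roll": 0},
    {"slide": [0,0,-0.14],"roll": 0},
    {"slide": [0,-0.02,-0.18],"roll": 0}
  ]
}}

```text
t: 29.1
eef_pos: [508.2, 405.8, 219.8]
tcp_rot: [3.14, -0.001, 1.57]
ft_force: [0.1, 0.4, -0.1]
opening: 0.999
grip_force: 0.0
```

{"api": "step_arm", "payload": {
  "increments": [
    {"slide": [0.06,-0.015,0],"roll": 0},
    {"slide": [0.12,-0.03,0],"roll": 0},
    {"slide": [0.17,-0.05,0],"roll": 0},
    {"slide": [0.2,-0.1,0],"roll": 0},
    {"slide": [0.2,-0.1,0],"roll": 0}
  ]
}}

```text
t: 29.72
eef_pos: [404.0, 608.0, 217.5]
tcp_rot: [-3.141, -0.0, 1.575]
ft_force: [1.6, -1.0, -0.1]
opening: 0.997
grip_force: 0.0
```

```bash
python3 - <<'E'
from h import *
a=cam('top'); b=cam('side'); print(state()['t'],state()['eef_pos'])
cv2.imwrite('pics/end.png',np.hstack([cv2.resize(x['color'][...,::-1],(400,300),interpolation=cv2.INTER_AREA) for x in (a,b)]))
w=cloud(a)
F=dict(ware=(639.6,19.3,8.5),kiln=(534.6,368.1,9.95),tray=(508.3,-383.6,8.9))
for n,f,h,x,y in [('raw_cup','ware',73,645,-19),('raw_bowl','ware',56,633,57),('blue_cup','kiln',70,541,331),('blue_vase','kiln',105,528,406),('bisque_tumbler','tray',74,508,-382)]:
    p=w[(np.hypot(w[...,0]-x,w[...,1]-y)<45)&(w[...,2]>h-10)&(w[...,2]<h+12)]
    (c,r)=cv2.minEnclosingCircle(p[:,:2].astype(np.float32)); fx,fy,t=F[f]; t=np.radians(t); d=np.array(c)-(fx,fy)
    print(n,np.round(c),round(r,1),'topz',np.percentile(p[:,2],98).round(1),'local',np.round([d@[np.cos(t),np.sin(t)],d@[-np.sin(t),np.cos(t)]]))
E
```

```text
29.825 [407.27865188 606.03452604 217.60474404]
raw_cup [643. -19.] 26.3 topz 76.2 local [ -2. -38.]
raw_bowl [631.  57.] 29.3 topz 59.4 local [-3. 39.]
blue_cup [540. 330.] 27.4 topz 72.9 local [ -2. -38.]
blue_vase [527. 405.] 14.5 topz 109.3 local [-1. 37.]
bisque_tumbler [ 507. -381.] 27.2 topz 77.4 local [-1.  3.]
```

View pics/end.png

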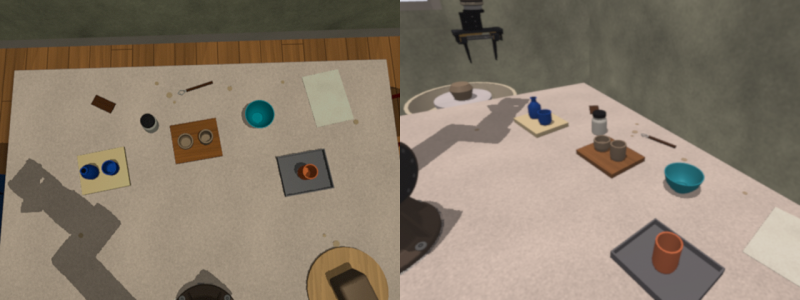

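All five pots stand upright in place: blue ones at (90,171) and (110,168) on the shelf, clay at (186,141) and (206,136) on the board, tumbler at (310,172) in the tray. The jar and bowl are where they started, so I'm handing in.

```bash
python3 -c "
from cell import env
print(env.job_done())"
```

```text
the job is handed in; nothing more can be done
None
```

The job is handed in at about 30 s on the robot clock: all five pots stand upright within 4 mm of where I aimed, pots sharing a place are about 75 mm apart between centres, and the jar and bowl were not touched; no verdict was returned.

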